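# Let a vial out of the shielded box with the lid lever

### The job

With the fingertips, press down the raised long end of the lever beside the shielded vial box, so that its short end raises the heavy flap and the vial rolls out into the white catch tray. Then ease the lever back up, so that the flap shuts fully without slamming, and let go of it. Only the lever is to be touched: leave the flap and the vial alone, keep the lever lying in its bracket, and leave everything else on the bench where it stands.

Things in the scene. Friction and masses are not known exactly. Their poses are not given: they have to be found in the camera images.
- vialbox: Fixed grey box, 150 (x) by 96 (y) by 111 mm high. Origin on the bench under its middle; x to its back (hinge side), y along the lever to its long end, z up; the vial rolls out to -x. The lever lies along y at x -20 mm, over a foot plate at the box's +y side; its bracket, two cheeks with open-topped notches 86 mm high, is centred at x -20, y 140 mm.
- flap (a joint): Flap hinge, rad: 0 shut, positive raised; the lever brings it to about 0.3, and the vial gets out past about 0.12. Heavy (about 1.8 kg) level steel frame with a clear pane, 151 by 100 mm, on top of the box at 104 mm height, hinged at the back; a skirt hanging at its front keeps the vial in. It falls shut by its own weight and takes the lever back up with it.
- lever: Loose steel lever, 230 mm long, bar 24 mm wide, its cross pin lying in the bracket's open notches. Origin on the pin's axis, 70 mm up; at rest its axes are the vialbox's. Long arm to +y, raised 0.30 rad; the short arm rests on a rubber bar, its toe under a ball on the flap. Pressed (6 to 13 N at the pad) the long arm sinks to 0.30 rad below level, onto a rubber stop; let go, it comes back up.
- lever_pad (a point): Where to press: centre of the top face of the flat pad at the lever's long end (44 mm across, 50 mm along the lever). It lies 130 mm along the arm from the pin's axis and 7 mm above the arm's centre line, some 115 mm above the bench at rest and 38 mm at the bottom stop, and moves on an arc about the pin.
- vial: Loose glass vial with a white cap, a lying cylinder of 24 mm diameter and 60 mm length along the box's y. Origin at its centre. It starts on the sloping floor inside the box behind the flap's skirt, about 50 mm above the bench, and rolls by itself to the front wall of the tray when the flap is raised.
- tray: Fixed white catch tray before the box (on its -x side), 104 (x) by 100 (y) mm, walls 40 mm high, floor sloping on down to the front wall. Origin on the bench under its middle; axes as the vialbox. The vial comes to rest there with its centre at about x -35 mm, 26 mm above the bench.
- beaker: Bystander: glass beaker, 64 mm wide, 85 mm high, standing behind the lever (to the +x of it). Origin under its base, as for all the bystanders.
- spare_vial: Bystander: another capped glass vial, 24 mm wide and 60 mm high, standing upright in front of the lever.
- timer: Bystander: white bench timer, 60 by 60 by 22 mm, lying in front of the lever's bracket, beside the tray.
- wash_bottle: Bystander: white bottle, 68 mm wide, 170 mm high, at the left or right of the work.
- reagent_jar: Bystander: amber jar, 70 mm wide, 100 mm high, at the left or right of the work.
- spatula: Bystander: spatula 180 mm long, lying on the right.
Mind the look-alikes: they are no part of the job. What is shaped like the lever but green is not meant.

How it is judged:
On the way, in this order (a step that is already met when the one before it is completed fails the run):
1. the fingers press the lever and the flap begins to rise (joint above 0.08 rad) (contact force between the fingers and lever above 0.5 N and value of joint flap above 0.08 rad), for 0.05 s.
2. the vial rolls out into the tray (x of vial in the frame of tray below 0.03 m and z of vial in the frame of tray below 0.045 m), for 0.05 s.
At the end, for the whole second after the job is handed in: The vial lies at rest in the tray (centre within the tray's walls, in its front half), the flap is shut (below 0.03 rad), and the lever lies in its bracket (pin within 6 mm of its start) with the long end up again (pad above 100 mm) (x of vial in the frame of tray between -0.05 and 0 m and y of vial in the frame of tray between -0.045 and 0.045 m and height (world z) of vial below 0.045 m and linear speed of vial below 0.03 m/s and value of joint flap below 0.03 rad and distance of lever from where it was at the start of the episode below 0.006 m and height (world z) of lever_pad above 0.1 m); the robot touches nothing.
It fails at once if the robot touches the flap or the vial (contact force between any of the fingers, the arm and flap above 0.3 N or contact force between any of the fingers, the arm and vial above 0.3 N).
It fails at once if the lever comes out of its bracket (pin more than 12 mm from its start) (distance of lever from where it was at the start of the episode above 0.012 m).
It fails at once if the flap slams (falls faster than 2 rad/s) (velocity of joint flap below -2 rad/s).
It fails at once if a bystander is displaced by more than 30 mm (distance of any of beaker, spare_vial, timer, wash_bottle, reagent_jar, spatula from where it was at the start of the episode above 0.03 m).
It fails at once if a standing bystander is tipped (angle between any of beaker, spare_vial, timer, wash_bottle, reagent_jar's own z axis and vertical above 0.35 rad).
It also fails if it takes over 40 s, if anything falls off the work surface, if the arm or the gripper's body presses on something with over 40 N, if the wrist force passes 120 N, or if a joint passes its speed limit or range.

### The arm

A 7-joint arm with a two-finger parallel gripper is mounted at the origin on the work surface. World frame = base frame: x ahead of the robot, y to its left, z up, the work surface at z = 0. Lengths are in m, angles in rad, forces in N, time in s.
With the tool pointing down it reaches from about 0.4 to 0.85 m from the base axis. Payload 10.4 kg.
Tool frame: the origin (TCP) lies between the finger pads; the fingertips stand 8 mm ahead of it and the grasp point (between the pads) lies 11 mm behind it; z points along the fingers, y is the line along which they close (so a half turn about z gives the same grasp; the last joint's range is limited). The gripper opens to 85 mm and grips with 20 to 120 N. Pads are 22 mm wide; open, the fingers measure 114 mm over their backs; the gripper's body (76 mm by 85 mm) begins 54 mm behind the grasp point. The pads swing forward as they close: fully open they stand 13 mm farther back than shut.
Start: joints at [1.138, 0.332, -0.065, 1.46, 0.022, 1.35, -0.088], TCP at [0.249, -0.573, 0.239] pointing down, gripper open.
Joint ranges: [-2.6, 2.6], [-0.5, 2.12], [-1.47, 1.34], [0.16, 2.42], [-1.27, 4.41], [0.06, 2.06], [-2.6, 2.6]. Speed limits (rad/s): [2.22, 2.22, 2.79, 2.79, 3.14, 3.14, 3.14].

### API

Orientations are given as a rotation vector (axis times angle).
In Python, from plant import get_obs, optics, arm gives the robot as it stands.
- The arm moves only by the tool play_rows, never from a script. Its argument "series" is a list that holds one entry, the list of rows, each a list of 7 numbers: the shift along the tool's x, y, z scaled (see below), then the turn, a rotation vector about the tool's x, y, z scaled (see below), then the opening in per cent of the stroke, from 0 (shut) to 100 (fully open). A call has 1 to 5 rows; each row shifts and turns the commanded pose from where the row before left it, along the tool's axes as they then stand; what a row does not reach is not made up. The controller multiplies each number of a shift by 50 cm and each number of a turn by pi rad. A row lasts 1/12 s, in which the tool goes at most 41.7 mm and 7.16 degrees, less where a joint would pass 70% of its speed; a pose out of reach is approached as far as the arm can. A call with a number of a shift or a turn outside -1 to 1 is refused whole. A call with a gripper value outside its range is refused whole. The fingers move at their own pace and stop on an object; the grip force is fixed at half the most. Time passes only in rows, so rows that do not move let the fingers close. It gives the time, the measured TCP pose, the force, the opening and the grip force at its end, in the units of the state.
- get_obs(): the state, without advancing time (a new reading comes with each control period).
- optics.camera(name): name is "scene" or "top"; returns (picture, depth): 480x640x3 uint8, red, green, blue; 480x640 float32, m along the optical axis (not along the pixel's ray), 0 where there is no reading.
- optics.get_calibration(name): a dict with "fov_y" (degrees; the focal length in pixels is half the picture's height over the tangent of half this angle, whatever the lens; pixels are square), "cx", "cy" (the principal point, pixels), "R" (3x3) and "t" (3): a world point X has camera coordinates R X + t. Camera axes: x right, y down, z forward; pixel columns grow to the right and rows downward; lengths in m; the calibration is good to about 2 mm. A picture is of the moment at which its call begins. get_calibration takes no time and is no camera call.
- arm.finish_job(): hands the job in; it is judged then, once.
The state is a dict: "clock": time; "joint_positions": joint angles; "joint_velocities": joint speeds; "joint_torque": joint torques, N m; "tool_pos": TCP position; "tool_rot": TCP orientation; "contact_force": force on the tool from outside, world axes, zero at the start; "ft_torque": the same for the moment, N m; "opening": opening from 0.0 (shut) to 1.0 (fully open); "grip_force": force on a finger pad.
Only numpy, scipy, OpenCV 4.12 (cv2) and the standard library are available. Lean on these libraries where they do the work, as an engineer would, in place of code of your own. Each camera call takes 0.05 s, during which the arm holds its last target. There are 200 camera calls.

## Working session

There is one attempt and no reset: what is moved stays moved. The work goes in short steps, Python scripts to look and compute and a tool call to move; the robot and the scene stay as the last step left them, time stands still between calls to the robot, and variables do not carry over. Pictures are saved under pics/ and viewed, at most 10 in all, crops included, and the job is handed in when it is done.

Besides the shell and the picture viewer there is one more tool, called after ">>>" in YAML: its name, and indented under it one key for each argument. play_rows: Moves the arm, as the interface text tells. Shifts and turns lie within -1 to 1; 1 stands for 50 cm of shift or pi rad of turn. Its arguments: {"type":"object","properties":{"series":{"type":"array","items":{"type":"array","items":{"type":"array","items":{"type":"number"}}}}},"required":["series"]}

```bash
ls; mkdir -p pics
cat > h.py <<'E'
import numpy as np, cv2
from plant import get_obs, optics, arm
def cal(n):
    c=optics.get_calibration(n); f=240/np.tan(np.radians(c['fov_y'])/2); return f,c['cx'],c['cy'],np.array(c['R']),np.array(c['t'])
def cloud(n,d):
    f,cx,cy,R,t=cal(n); v,u=np.mgrid[:480,:640]
    P=np.stack([(u-cx)/f*d,(v-cy)/f*d,d],-1); return (P-t)@R
E
python3 - <<'E'
from h import *
for n in('scene','top'):
    p,d=optics.camera(n); np.savez(n+'.npz',p=p,d=d); cv2.imwrite(f'pics/{n}.png',p[...,::-1]); c=optics.get_calibration(n);print(n,c)
print(get_obs())
E
```

```text
pics
scene {'fov_y': 44.982292702784065, 'cx': 319.2400424890434, 'cy': 239.3466449590308, 'R': array([[-0.45325411,  0.89127674, -0.01365598],
       [ 0.72756089,  0.36105937, -0.58334491],
       [-0.51499113, -0.27433904, -0.81210974]]), 't': array([ 0.29528251, -0.38916533,  1.81328508])}
top {'fov_y': 55.09538220157581, 'cx': 317.9693057014347, 'cy': 232.30024229786005, 'R': array([[ 0.0189487 , -0.99981754, -0.00241554],
       [-0.99565796, -0.01864953, -0.09119989],
       [ 0.0911382 ,  0.00413317, -0.99582968]]), 't': array([-0.04735467,  0.59627705,  1.32245721])}
{'clock': 0.1, 'joint_positions': array([ 1.13840641,  0.3327959 , -0.06465985,  1.46084861,  0.02160415,
        1.34987482, -0.08850562]), 'joint_velocities': array([-0.00059257, -0.00048183,  0.00013594, -0.00298439,  0.00119708,
       -0.0006572 ,  0.00085951]), 'joint_torque': array([ 1.78868886e-03, -6.26745629e+01,  4.93843504e-02, -3.92430174e+01,
        1.63455703e-02,  6.95807539e-03, -8.16286388e-06]), 'tool_pos': array([ 0.24886106, -0.57297674,  0.23860752]), 'tool_rot': array([-3.07472121e+00, -6.38923722e-01,  5.03052243e-04]), 'contact_force': array([-0.29770385, -0.03385924,  0.12005194]), 'ft_torque': array([-0.06356191, -0.04897612, -0.03877943]), 'grip_force': 0.0, 'opening': 1.000916999913535}
```

View pics/scene.png

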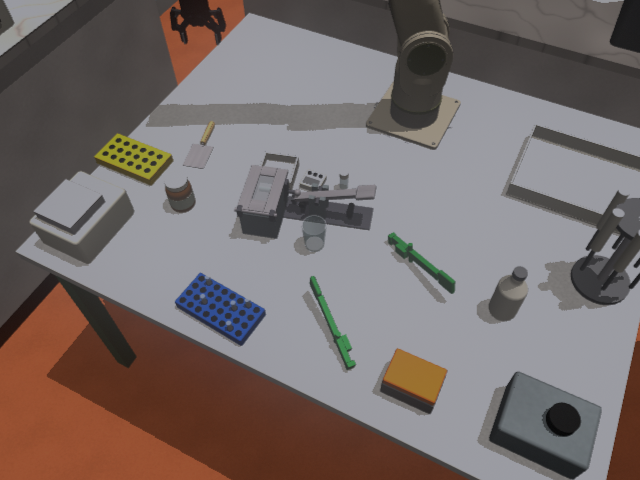

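View pics/top.png

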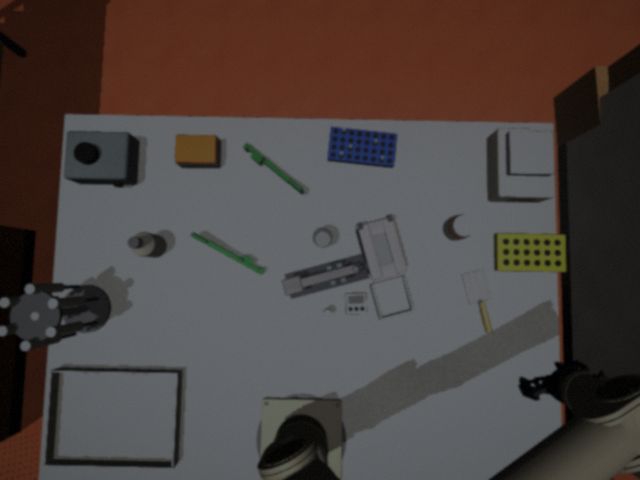

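The steel lever is in the bracket beside the grey box: pad at about (366,192) in scene and (292,285) in top. The two green lever shapes, at (420,262) and (330,320) in scene, are decoys. The one meant is the grey lever, the only one in a bracket next to the box. I'll confirm it with a crop and measure.

Run:
```python
from h import *
S=np.load('scene.npz');T=np.load('top.npz')
a=cv2.resize(S['p'][130:270,220:400],None,fx=3,fy=3,interpolation=cv2.INTER_CUBIC)
b=cv2.resize(T['p'][200:330,270:420],None,fx=3,fy=3,interpolation=cv2.INTER_CUBIC)
c=np.zeros((810,540,3),np.uint8);c[:420]=a;c[420:,:450]=b
c=np.hstack([a[:420],np.vstack([b,np.zeros((30,450,3),np.uint8)])])
cv2.imwrite('pics/crop.png',cv2.resize(c,(792,336))[...,::-1])
X=cloud('top',T['d']); Y=cloud('scene',S['d'])
for v in range(278,294,3): print(v,[tuple((X[v,u]*1000).astype(int)) for u in range(278,306,4)])
for v in range(184,202,3): print(v,[tuple((Y[v,u]*1000).astype(int)) for u in range(352,382,4)])
# box flap top
for n,P in(('top',X),('scene',Y)):
    m=(P[...,2]>.095)&(P[...,2]<.125)&(P[...,0]>.3)&(P[...,0]<.75)&(abs(P[...,1]+.1)<.3)
    k,l,st,ce=cv2.connectedComponentsWithStats(m.astype(np.uint8))
    for i in range(1,k):
        if st[i,4]>40:
            q=P[l==i]; print(n,st[i],q.mean(0).round(4),[cv2.minAreaRect((q[:,:2]*1000).astype(np.float32))])
```

```text
278 [(np.int64(461), np.int64(80), np.int64(-2)), (np.int64(461), np.int64(68), np.int64(-1)), (np.int64(461), np.int64(55), np.int64(4)), (np.int64(462), np.int64(37), np.int64(114)), (np.int64(463), np.int64(26), np.int64(113)), (np.int64(463), np.int64(15), np.int64(111)), (np.int64(463), np.int64(4), np.int64(104))]
281 [(np.int64(452), np.int64(79), np.int64(2)), (np.int64(454), np.int64(58), np.int64(118)), (np.int64(454), np.int64(47), np.int64(118)), (np.int64(454), np.int64(37), np.int64(112)), (np.int64(454), np.int64(26), np.int64(108)), (np.int64(455), np.int64(15), np.int64(110)), (np.int64(455), np.int64(4), np.int64(108))]
284 [(np.int64(443), np.int64(79), np.int64(-1)), (np.int64(446), np.int64(58), np.int64(118)), (np.int64(446), np.int64(47), np.int64(117)), (np.int64(446), np.int64(36), np.int64(117)), (np.int64(446), np.int64(25), np.int64(113)), (np.int64(447), np.int64(15), np.int64(114)), (np.int64(447), np.int64(4), np.int64(109))]
287 [(np.int64(434), np.int64(78), np.int64(3)), (np.int64(434), np.int64(67), np.int64(0)), (np.int64(438), np.int64(47), np.int
[... 2980 characters left out ...]
30), np.int64(-4)), (np.int64(361), np.int64(42), np.int64(2))]
top [ 355  215   52   65 2133] [ 0.5509 -0.2097  0.1098] [((552.7779541015625, -207.96383666992188), (161.87289428710938, 109.59037017822266), 14.24431037902832)]
top [282 276  36  20 409] [0.4468 0.0196 0.1111] [((449.6453552246094, 11.128314971923828), (43.71402359008789, 92.99088287353516), 16.60015296936035)]
scene [ 234  165   55   56 1961] [ 0.5561 -0.2105  0.1101] [((552.8945922851562, -211.42715454101562), (168.09535217285156, 110.41495513916016), 14.200723648071289)]
scene [334 185  43  15 410] [0.4504 0.0147 0.1102] [((451.1685791015625, 1.8898124694824219), (53.354766845703125, 106.84759521484375), 18.87454605102539)]
```

View pics/crop.png

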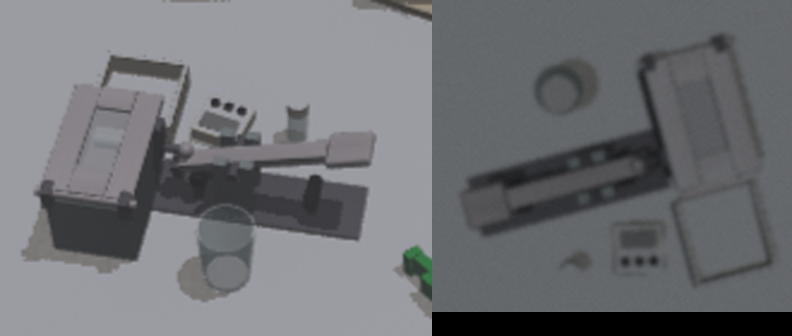

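The crop confirms it. The grey lever lies in the bracket cheeks with its pad at (366,192) in scene, its toe is under the flap's ball, and the rubber stop is under the pad. Next I compute the pad position by ray and the yaw.

```bash
cat >> h.py <<'E'
from scipy.spatial.transform import Rotation as Ro
def ray(n,u,v,z):
    f,cx,cy,R,t=cal(n); o=-R.T@t; w=R.T@np.array([(u-cx)/f,(v-cy)/f,1]); return o+w*(z-o[2])/w[2]
def plan(goal,xdir,n,turnfrac=1.0):
    "rows of equal world shift with yaw towards tool x = xdir (rad)"
    s=get_obs(); p=s['tool_pos']; R=Ro.from_rotvec(s['tool_rot'])
    G=Ro.from_matrix(np.array([[np.cos(xdir),np.sin(xdir),0],[np.sin(xdir),-np.cos(xdir),0],[0,0,-1]]).T.T)
    rel=(R.inv()*G).as_rotvec(); out=[]
    for i in range(n):
        sh=R.inv().apply((np.array(goal)-p)/n)/.5; out.append(list(np.round(sh,4))+list(np.round(rel/n/np.pi,4)))
        R=R*Ro.from_rotvec(rel/n)
    return out
E
python3 - <<'E'
from h import *
T=np.load('top.npz');S=np.load('scene.npz')
print(ray('top',292,285.7,.115),ray('scene',366.2,192.1,.115))
for n,D,box in(('top',T,(276,255,370,300)),('scene',S,(320,180,380,210))):
    P=cloud(n,D['d']); u0,v0,u1,v1=box; P=P[v0:v1,u0:u1].reshape(-1,3)
    q=P[(P[:,2]>.075)&(P[:,2]<.13)&(P[:,0]<.52)&(P[:,0]>.38)]
    d=np.array([-.246,.969]);e=np.array([.969,.246])
    a=q[:,:2]@d; c=q[:,:2]@e
    for lo in np.arange(a.min(),a.max(),.012):
        k=(a>=lo)&(a<lo+.012)
        if k.sum()>4: print(n,round(lo,3),k.sum(),c[k].min().round(4),c[k].max().round(4),((c[k].min()+c[k].max())/2).round(4),np.median(q[k,2]).round(4))
for r in plan([.40,-.25,.22],np.radians(104),10): print(r)
E
```

```text
[0.44223983 0.03121453 0.115     ] [0.44538263 0.03164771 0.115     ]
top -0.3 43 0.4212 0.4609 0.441 0.1094
top -0.288 29 0.4338 0.4535 0.4436 0.1014
top -0.276 5 0.4391 0.4459 0.4425 0.0785
top -0.264 16 0.4349 0.4504 0.4426 0.0772
top -0.228 28 0.4149 0.4673 0.4411 0.086
top -0.216 39 0.415 0.468 0.4415 0.0831
top -0.204 58 0.4161 0.4686 0.4424 0.0783
top -0.192 75 0.4137 0.4675 0.4406 0.0839
top -0.18 40 0.4284 0.4594 0.4439 0.0847
top -0.168 38 0.4283 0.4518 0.44 0.0893
top -0.156 38 0.4282 0.4516 0.4399 0.0928
top -0.144 39 0.4274 0.4508 0.4391 0.0969
top -0.132 38 0.4273 0.4505 0.4389 0.1009
top -0.12 39 0.4273 0.4503 0.4388 0.1046
top -0.108 55 0.4165 0.4587 0.4376 0.1083
top -0.096 71 0.4165 0.4593 0.4379 0.1114
top -0.084 74 0.4158 0.459 0.4374 0.1155
top -0.072 74 0.4149 0.4587 0.4368 0.119
top -0.06 34 0.4155 0.4574 0.4364 0.1191
scene -0.206 39 0.4139 0.4651 0.4395 0.08
scene -0.194 78 0.4125 0.4685 0.4405 0.0843
scene -0.182 43 0.4268 0.466 0.4464 0.0857
scene -0.17 46 0.4281 0.4529 0.4405 0.0893
scene -0.158 42 0.4278 0.4515 0.4396 0.0927
scene -0.146 46 0.4248 0.4532 
[... 805 characters left out ...]
64(0.0704), np.float64(-0.0114), np.float64(0.0037), np.float64(-0.0), np.float64(-0.0), np.float64(-0.0447)]
[np.float64(0.0713), np.float64(-0.0015), np.float64(0.0037), np.float64(-0.0), np.float64(-0.0), np.float64(-0.0447)]
[np.float64(0.0708), np.float64(0.0085), np.float64(0.0037), np.float64(-0.0), np.float64(-0.0), np.float64(-0.0447)]
[np.float64(0.0689), np.float64(0.0184), np.float64(0.0037), np.float64(-0.0), np.float64(-0.0), np.float64(-0.0447)]
[np.float64(0.0657), np.float64(0.0278), np.float64(0.0037), np.float64(-0.0), np.float64(-0.0), np.float64(-0.0447)]
[np.float64(0.0611), np.float64(0.0368), np.float64(0.0037), np.float64(-0.0), np.float64(-0.0), np.float64(-0.0447)]
```

>>> play_rows:
  series:
    - [[0.045,-0.039,0,0,0,-0.037,0],[0.049,-0.033,0,0,0,-0.037,0],[0.053,-0.027,0,0,0,-0.037,0],[0.056,-0.021,0,0,0,-0.037,0],[0.058,-0.014,0,0,0,-0.037,0]]

```text
clock: 0.52
tool_pos: [0.3145, -0.438, 0.239]
tool_rot: [-2.759, -1.501, 0.0]
contact_force: [0.7, 0.1, 0.4]
opening: 0.298
grip_force: 0.0
```

>>> play_rows:
  series:
    - [[0.059,-0.007,0,0,0,-0.037,0],[0.059,0,0,0,0,-0.037,0],[0.059,0.008,0,0,0,-0.037,0],[0.058,0.015,0,0,0,-0.037,0],[0.056,0.022,0,0,0,-0.037,0]]

```text
clock: 0.93
tool_pos: [0.3828, -0.3057, 0.2391]
tool_rot: [-2.213, -2.229, 0.0]
contact_force: [1.2, -0.8, 0.7]
opening: -0.001
grip_force: 0.0
```

Run:
```python
from h import *
print(get_obs())
for r in plan([.444,.03,.17],np.radians(105.5),10): print(*r)
```

```text
{'clock': 0.9333, 'joint_positions': array([ 0.94085253,  0.05544327, -0.37101666,  1.79067581,  0.02110274,
        1.29961798,  0.57172987]), 'joint_velocities': array([-0.32960025, -0.14271924, -0.37810437,  0.15305408, -0.03076404,
       -0.0129291 ,  0.68878559]), 'joint_torque': array([  3.09659421, -40.62059283,   1.1779302 , -38.61908913,
         0.10991131,   0.18948994,  -1.40743598]), 'tool_pos': array([ 0.38278492, -0.30566756,  0.23910747]), 'tool_rot': array([-2.21342803e+00, -2.22905382e+00,  4.72579898e-04]), 'contact_force': array([ 1.17533245, -0.79304614,  0.71095141]), 'ft_torque': array([-0.06425792, -0.04049862, -0.00261927]), 'grip_force': 0.0, 'opening': -0.0009957171332716835}
0.067 0.0127 0.0138 -0.0 -0.0 -0.0084
0.0667 0.0145 0.0138 -0.0 -0.0 -0.0084
0.0663 0.0162 0.0138 -0.0 -0.0 -0.0084
0.0658 0.018 0.0138 -0.0 -0.0 -0.0084
0.0653 0.0197 0.0138 -0.0 -0.0 -0.0084
0.0648 0.0214 0.0138 -0.0 -0.0 -0.0084
0.0642 0.0231 0.0138 -0.0 -0.0 -0.0084
0.0636 0.0248 0.0138 -0.0 -0.0 -0.0084
0.0629 0.0265 0.0138 -0.0 -0.0 -0.0084
0.0622 0.0281 0.0138 -0.0 -0.0 -0.0084
```

>>> play_rows:
  series:
    - [[0.066,0.013,0,0,0,-0.008,0],[0.066,0.015,0,0,0,-0.008,0],[0.066,0.016,0,0,0,-0.008,0],[0.066,0.018,0,0,0,-0.008,0],[0.065,0.02,0,0,0,-0.008,0]]

```text
clock: 1.35
tool_pos: [0.4148, -0.1389, 0.2391]
tool_rot: [-2.075, -2.359, 0.001]
contact_force: [1.1, -0.1, -0.6]
opening: 0.0
grip_force: 0.0
```

>>> play_rows:
  series:
    - [[0.06,0.02,0,0,0,-0.008,0],[0.06,0.022,0,0,0,-0.008,0],[0.05,0.022,0,0,0,-0.008,0],[0.03,0.01,0,0,0,0,0],[0,0,0,0,0,0,0]]

```text
clock: 1.77
tool_pos: [0.436, -0.0322, 0.2393]
tool_rot: [-1.979, -2.44, -0.001]
contact_force: [0.9, 0.7, 0.1]
opening: 0.001
grip_force: 0.0
```

Run:
```python
from h import *
s=get_obs();print(s['joint_positions'].round(2),s['tool_pos'],s['joint_velocities'].round(2))
for r in plan([.444,.03,.145],np.radians(105.5),3): print(*r)
```

```text
[ 0.68 -0.06 -0.67  1.89 -0.04  1.3   0.23] [ 0.43597352 -0.03222483  0.23932455] [0.03 0.   0.07 0.   0.02 0.   0.06]
0.0395 0.0138 0.0629 0.0 -0.0 -0.0066
0.0392 0.0146 0.0629 0.0 -0.0 -0.0066
0.0389 0.0154 0.0629 0.0 -0.0 -0.0066
```

>>> play_rows:
  series:
    - [[0.039,0.014,0.062,0,0,-0.007,0],[0.039,0.015,0.062,0,0,-0.007,0],[0.039,0.015,0.063,0,0,-0.007,0],[0,0,0,0,0,0,0],[0,0,0,0,0,0,0]]

```text
clock: 2.18
tool_pos: [0.443, 0.0261, 0.1443]
tool_rot: [-1.9, -2.498, 0.003]
contact_force: [0.4, -0.3, 0.5]
opening: -0.002
grip_force: 0.0
```

Run:
```python
from h import *
s=get_obs();print(s['joint_positions'].round(2),s['tool_pos'],s['contact_force'],Ro.from_rotvec(s['tool_rot']).as_matrix().round(3))
p,d=optics.camera('scene');cv2.imwrite('pics/c2.png',cv2.resize(p[100:260,220:420],None,fx=3,fy=3)[...,::-1])
```

```text
[ 0.59  0.07 -0.76  2.    0.05  1.1   0.08] [0.44297053 0.02610714 0.14433199] [ 0.39543199 -0.32614039  0.50769295] [[-0.267  0.964 -0.004]
 [ 0.964  0.267  0.001]
 [ 0.002 -0.003 -1.   ]]
```

View pics/c2.png

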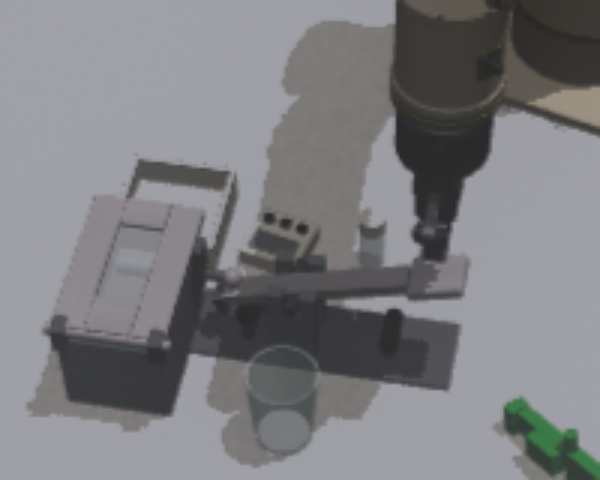

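The shut fingers stand over the pad, at crop (437,262). Now I press down slowly, following the arc.

>>> play_rows:
  series:
    - [[0,0,0.008,0,0,0,0],[0,0,0.008,0,0,0,0],[0,0,0.008,0,0,0,0],[0,0,0.008,0,0,0,0],[0,0,0.008,0,0,0,0]]

```text
clock: 2.65
tool_pos: [0.4443, 0.0255, 0.1256]
tool_rot: [1.905, 2.498, 0.0]
contact_force: [-1.0, 0.2, -0.1]
opening: -0.004
grip_force: 0.0
```

>>> play_rows:
  series:
    - [[0.003,0,0.01,0,0,0,0],[0.003,0,0.01,0,0,0,0],[0.002,0,0.01,0,0,0,0],[0.002,0,0.01,0,0,0,0],[0.002,0,0.01,0,0,0,0]]

```text
clock: 3.07
tool_pos: [0.4446, 0.0327, 0.1018]
tool_rot: [1.902, 2.497, 0.005]
contact_force: [2.7, 1.9, 10.7]
opening: 0.0
grip_force: 5.3
```

Run:
```python
from h import *
s=get_obs();print(s['joint_positions'].round(2),s['tool_pos'],s['contact_force'])
```

```text
[ 0.56  0.13 -0.76  2.04  0.11  1.    0.01] [0.44461002 0.03272816 0.10180921] [ 2.69281678  1.91020802 10.65008115]
```

Contact with about 11 N. I carry on to near the stop.

>>> play_rows:
  series:
    - [[0.002,0,0.01,0,0,0,0],[0.001,0,0.01,0,0,0,0],[0.001,0,0.01,0,0,0,0],[0,0,0.01,0,0,0,0],[0,0,0.01,0,0,0,0]]

```text
clock: 3.48
tool_pos: [0.4442, 0.0347, 0.0769]
tool_rot: [1.901, 2.497, 0.006]
contact_force: [1.9, 2.6, 11.5]
opening: 0.002
grip_force: 5.9
```

>>> play_rows:
  series:
    - [[-0.001,0,0.01,0,0,0,0],[-0.001,0,0.01,0,0,0,0],[-0.001,0,0.008,0,0,0,0],[0,0,0,0,0,0,0],[0,0,0,0,0,0,0]]

```text
clock: 3.9
tool_pos: [0.4438, 0.0335, 0.0624]
tool_rot: [1.902, 2.499, 0.004]
contact_force: [0.6, 3.8, 8.6]
opening: -0.0
grip_force: 4.2
```

Run:
```python
from h import *
s=get_obs();print(s['joint_positions'].round(2),s['tool_pos'],s['contact_force'])
p,d=optics.camera('scene');cv2.imwrite('pics/c3.png',cv2.resize(p[100:260,220:420],None,fx=3,fy=3)[...,::-1])
```

```text
[ 0.53  0.2  -0.75  2.08  0.17  0.92 -0.05] [0.44384737 0.0335284  0.06241786] [0.5502668  3.7732002  8.60729032]
```

View pics/c3.png

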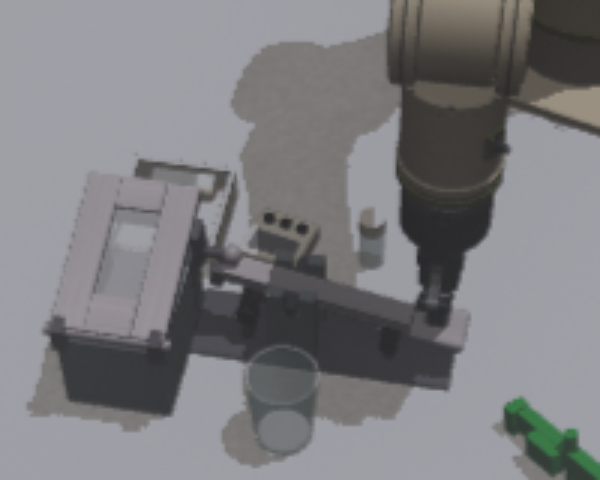

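The lever is pressed down, the flap is up, and the vial with its white cap already lies in the tray, near crop (195,180). I hold briefly and check the vial's position.

>>> play_rows:
  series:
    - [[0,0,0,0,0,0,0],[0,0,0,0,0,0,0],[0,0,0,0,0,0,0],[0,0,0,0,0,0,0],[0,0,0,0,0,0,0]]

```text
clock: 4.37
tool_pos: [0.4439, 0.0335, 0.0626]
tool_rot: [1.902, 2.498, 0.004]
contact_force: [-0.4, 3.5, 8.4]
opening: 0.001
grip_force: 4.2
```

Run:
```python
from h import *
s=get_obs();print(s['tool_pos'],s['contact_force'])
p,d=optics.camera('scene');q,e=optics.camera('top')
cv2.imwrite('pics/c4.png',np.hstack([cv2.resize(p[140:210,230:310],(400,350)),cv2.resize(q[260:330,355:435],(400,350))])[...,::-1])
```

```text
[0.44385421 0.03352438 0.06255248] [-0.44934589  3.47662905  8.37600464]
```

View pics/c4.png

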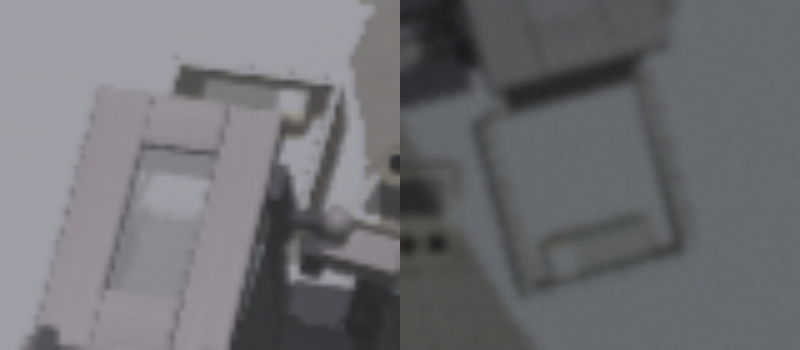

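The vial lies against the tray's front wall (right half, about (600,240)). Now I ease the lever back up along the arc.

>>> play_rows:
  series:
    - [[0.001,0,-0.007,0,0,0,0],[0.001,0,-0.007,0,0,0,0],[0.001,0,-0.007,0,0,0,0],[0,0,-0.007,0,0,0,0],[0,0,-0.007,0,0,0,0]]

```text
clock: 4.88
tool_pos: [0.443, 0.0338, 0.08]
tool_rot: [1.903, 2.498, 0.002]
contact_force: [0.4, -1.5, 6.2]
opening: 0.002
grip_force: 3.4
```

>>> play_rows:
  series:
    - [[0,0,-0.007,0,0,0,0],[-0.001,0,-0.007,0,0,0,0],[-0.001,0,-0.007,0,0,0,0],[-0.001,0,-0.007,0,0,0,0],[-0.002,0,-0.007,0,0,0,0]]

```text
clock: 5.3
tool_pos: [0.443, 0.0315, 0.0972]
tool_rot: [1.904, 2.498, 0.001]
contact_force: [-2.6, 2.0, 6.4]
opening: 0.001
grip_force: 3.1
```

>>> play_rows:
  series:
    - [[-0.002,0,-0.006,0,0,0,0],[-0.002,0,-0.006,0,0,0,0],[-0.002,0,-0.006,0,0,0,0],[-0.002,0,-0.006,0,0,0,0],[-0.002,0,-0.006,0,0,0,0]]

```text
clock: 5.72
tool_pos: [0.4438, 0.027, 0.1119]
tool_rot: [-1.903, -2.499, 0.0]
contact_force: [-2.6, 1.7, 6.0]
opening: 0.0
grip_force: 2.9
```

>>> play_rows:
  series:
    - [[-0.002,0,-0.005,0,0,0,0],[-0.001,0,-0.005,0,0,0,0],[-0.001,0,-0.005,0,0,0,0],[-0.001,0,-0.005,0,0,0,0],[-0.001,0,-0.005,0,0,0,0]]

```text
clock: 6.13
tool_pos: [0.4449, 0.0235, 0.1243]
tool_rot: [1.904, 2.499, -0.0]
contact_force: [0.5, -0.7, 0.9]
opening: 0.001
grip_force: 0.3
```

Contact is ending, so I lift clear.

>>> play_rows:
  series:
    - [[0,0,-0.004,0,0,0,0],[0,0,-0.006,0,0,0,0],[0,0,-0.02,0,0,0,0],[0,0,-0.04,0,0,0,0],[0,0,-0.04,0,0,0,0]]

```text
clock: 6.55
tool_pos: [0.4443, 0.0238, 0.1801]
tool_rot: [-1.903, -2.498, 0.001]
contact_force: [0.4, -0.7, 0.3]
opening: -0.001
grip_force: 0.0
```

>>> play_rows:
  series:
    - [[0,0,-0.04,0,0,0,0],[0,0,0,0,0,0,0],[0,0,0,0,0,0,0],[0,0,0,0,0,0,0],[0,0,0,0,0,0,0]]

```text
clock: 6.97
tool_pos: [0.4444, 0.0235, 0.1987]
tool_rot: [-1.904, -2.498, 0.001]
contact_force: [0.6, -0.2, 0.4]
opening: -0.002
grip_force: 0.0
```

Run:
```python
from h import *
s=get_obs();print(s['tool_pos'],s['contact_force'])
p,d=optics.camera('scene');q,e=optics.camera('top')
S=np.load('scene.npz');
for a,b,n in((S['d'],d,'flap'),):
    P=cloud('scene',a);Q=cloud('scene',b)
    for k in((slice(186,198),slice(362,370)),(slice(170,178),slice(250,285)),(slice(205,210),slice(245,280))): print(np.median(P[k][...,2]),np.median(Q[k][...,2]))
cv2.imwrite('pics/c5.png',np.hstack([cv2.resize(p[130:260,230:390],(400,325)),cv2.resize(q[200:330,270:430],(400,325))])[...,::-1])
```

```text
[0.44436357 0.02348818 0.19868294] [ 0.64756444 -0.22150279  0.42123643]
0.11545554359746725 0.11672377387735519
0.11110467426569218 0.11110603443652894
0.11150515786800988 0.11139895756250306
```

View pics/c5.png

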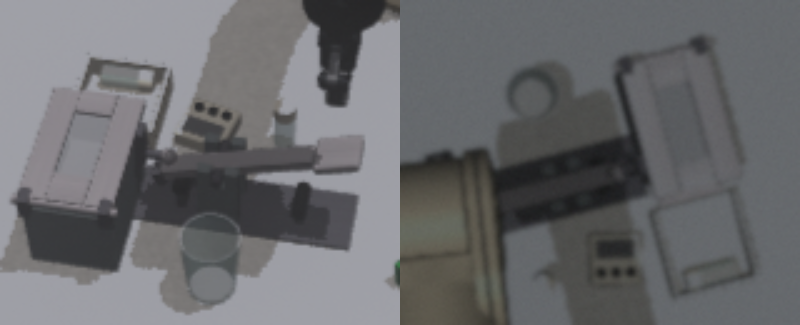

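The flap is shut at its starting height, the lever is back up in its bracket (pad at (340,153)), the vial is at the tray's front wall, and the gripper is clear. I hand it in.

```bash
python3 -c "
from plant import arm
print(arm.finish_job())"
```

```text
the job is handed in; nothing more can be done
None
```

I pressed the lever, the vial rolled out to the tray's front wall, and I eased the lever back up until the flap was shut and the gripper was clear; I handed the job in after about 7 s of the 40 s, and no verdict was returned.

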